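# Slide the carrier board into its dock notches and close the keeper

## Robot

A 7-joint arm with a two-finger parallel gripper is mounted at the origin on a cart in front of the work surface, level with it; the furniture and walls round the work are solid. World frame = base frame: x ahead of the robot, y to its left, z up, the work surface at z = 0. Lengths are in m, angles in rad, forces in N, time in s.
With the tool pointing down it reaches from about 0.4 to 0.9 m from the base axis. Payload 5.6 kg.
Tool frame: the origin (TCP) lies midway between the tips of the shut fingers; the grasp point (between the pads) lies 19 mm behind it; z points along the fingers, y is the line along which they close (so a half turn about z gives the same grasp; the last joint's range is limited). The gripper opens to 92 mm and grips with 3 to 60 N. Pads are 20 mm wide; open, the fingers measure 128 mm over their backs; the gripper's body (75 mm by 189 mm) begins 69 mm behind the grasp point.
Start: joints at [-1.273, 0.468, -0.012, 1.603, 0.006, 1.071, -0.056], TCP at [0.217, 0.613, 0.191] pointing down, gripper open.
Joint ranges: [-2.53, 2.53], [-0.31, 2.02], [-1.57, 1.55], [0.28, 2.44], [-1.29, 4.43], [0.15, 1.84], [-2.92, 2.92]. Speed limits (rad/s): [2.57, 2.57, 3.14, 3.14, 3.14, 3.14, 3.14].

## Interface

Orientations are given as a 3x3 rotation matrix whose columns are the frame's x, y, z axes.
In Python, from station import env, effector, solver, viewer, workorder, search_frame, tip_of gives the robot as it stands. Calls block until the motion is done:
- env.reach(position, orientation): joint-space move of the TCP to a pose.
- env.movel(position, frame=None, rate=0.15): straight line of the TCP; frame=None keeps the orientation; rate is the mean speed in m/s.
- env.goto_joints(angles): joint-space move.
- effector.release() and effector.grasp(squeeze=None): open the fingers fully, or close them until they stop; squeeze is the grip in N (None keeps the last).
- env.pause(seconds).
- solver.inverse_kinematics(position, orientation): joint angles nearest the present ones, or None.
- env.sense(): the state.
- viewer.read_camera(name): name is "side" or "top"; returns (picture, depth): 400x640x3 uint8, red, green, blue; 400x640 float32, m along the optical axis (not along the pixel's ray), 0 where there is no reading.
- viewer.camera_info(name): a dict with "intrinsics" (3x3 intrinsics, pixels), "dist_coeffs" ([k1, k2, p1, p2, k3] as OpenCV has them; the pictures are not rectified), "eye" and "rotation" of the camera in the world. Camera axes: x right, y up, looking along -z (the intrinsics and any distortion apply to the point x, -y, -z); pixel columns grow to the right and rows downward; lengths in m; the calibration is good to about 2 mm. A picture is of the moment at which its call begins. camera_info takes no time and is no camera call.
A pose or a line that the arm cannot do raises env.PlanningError and nothing moves.
- workorder.finish_job(): hands the job in; it is judged then, once.
Trained networks look in the newest picture that a camera, given by its name, has taken for a name from the list of things; names that differ only in an ending like _2 or _b are one class to them, and where a whole thing is asked for, a point or a joint stands for the part that bears it (a point fixed in the world has none). Each returns a list of dicts, best first, with "score" (0 to 1); they miss things now and then, are a little off and sometimes report something else, mostly with a low value. They report only what shows in the picture. A call takes as long as a camera call. They do not tell look-alikes from the thing itself.
- search_frame(camera, name): "at" ([x, y, z] in m, in world coordinates, good to about 4 mm: the middle of the surface that is visible of it).
- tip_of(camera, name): "at" ([x, y, z] in m, in world coordinates, good to about 4 mm: a listed point, or the origin of a listed thing).
The state is a dict: "t": time; "joint_positions": joint angles; "joint_velocities": joint speeds; "tau": joint torques, N m; "ee_pos": TCP position; "tcp_rot": TCP orientation; "wrist_force": force on the tool from outside, world axes, zero at the start; "moment": the same for the moment, N m; "gripper_width": finger opening in m; "grasp_force": force on a finger pad.
Only numpy, scipy, OpenCV 4.12 (cv2) and the standard library are available. Lean on these libraries where they do the work, as an engineer would, in place of code of your own. Each camera call takes 0.05 s, during which the arm holds its last target. There are 200 camera calls.

## Task

With a fingertip, push the loaded white carrier board along its rails, away from you, until you feel it drop into the locating notches, and do not force it further. Then push the red keeper round with a fingertip until it stops square across the top of the seated board, and withdraw. Nothing is lifted: leave the bottle and beaker untouched and upright on the board, and leave everything else on the bench where it is.

Things in the scene. Friction and masses are not known exactly. Their poses are not given: they have to be found in the camera images.
- dock: Fixed metal dock, 305 x 177 x 40 mm; origin on the bench, x along the rails away from the robot (sliding direction), y left. Two rails (24 mm wide, centred y = +-71.5, x = -155 to 150, tops z = 30) between grey walls (6 mm thick, tops z = 40, 2.7 mm side play). Open between the rails but for two tie bars 10 mm high. Notches 20 mm long, 8 mm deep in both rails at x = -20 and 120, marked yellow.
- notch_centre (a point): Point of the dock at x = 50, y = 0, z = 30 mm: where the board's origin lies when it has dropped home. Axes as the dock's. Before that the board's origin rides 6 mm higher than this point; it starts 50 to 110 mm short of it. Once home the board has 3 mm of play either way along x, then stops hard.
- board: Loose white plastic board, 180 (x) x 160 (y) x 12 mm, 0.3 to 0.65 kg, a blue stripe along its near edge. Origin at the centre of its underside; the near edge, to be pushed, is at x = -90. It slides on four feet under its corners, 14 mm long, 6 mm high, at x = +-70, y = +-71.5, which drop into the notches so that the underside falls 6 mm onto the rails. Sliding takes about 2 to 10 N.
- keeper (a joint): Red bar turning about a vertical axis at the dock's left side. 0 = parked, pointing to the robot, 0.35 rad off the dock's -x towards +y; grows as it swings anticlockwise seen from above, over the board's near part; 1.92 = stop, pointing along the dock's -y. Starts at 0 to 0.3. Stiff (0.04 N m), stays where left. Clears the seated board by 2.5 mm but strikes one that has not dropped.
- keeper_pivot (a point): Axis of the keeper at mid-height of the bar: x = 0, y = 103, z = 51.5 mm in the dock's frame. The bar is 14 mm high, 18 mm wide (centred on its own line) and reaches 85 mm from the axis. This point's x axis points along the bar to its tip.
- keeper_tip (a point): Free end of the red bar, 85 mm from the axis, at mid-height.
- amber_bottle: Amber reagent bottle with a blue cap, 44 mm across, 82 mm high, standing on the left far half of the board (about x = 45, y = 36 mm on it); origin at the centre of its foot, z up. Ride along only.
- carried_beaker: Clear beaker, 57 mm across, 68 mm high, standing on the right far half of the board (about x = 45, y = -36 mm on it); origin at the centre of its foot, z up. Ride along only.
- tape_ring: Bystander: roll of beige tape, 86 mm across, 19 mm high, right of the dock.
- dish: Bystander: clear petri dish, 60 mm across, 14 mm high, right of the dock.
- lab_timer: Bystander: white digital timer, 70 x 72 x 18 mm, right of the dock.
- rubber_stopper: Bystander: brown rubber stopper, 31 mm across, 28 mm high, left of the dock's far part.
- small_box: Bystander: small white box, 28 x 37 x 12 mm, left of the dock's near part.
Things that resemble listed ones, but are neither listed nor needed, are in the scene too. There is more than one size of the board; the one meant has the size given above.

How it is judged:
On the way, in this order (a step that is already met when the one before it is completed fails the run):
1. the board has dropped into the notches, the keeper still off it (z of board in the frame of dock below 0.0325 m and x of board in the frame of notch_centre between -0.005 and 0.005 m and value of joint keeper below 0.6 rad), for 0.2 s.
2. the keeper is swung square across the seated board (z of board in the frame of dock below 0.0325 m and x of board in the frame of notch_centre between -0.005 and 0.005 m and value of joint keeper above 1.7 rad), for 0.2 s.
At the end, for the whole second after the job is handed in: The board lies down in the notches (underside within 2.5 mm of the rail tops, within 5 mm of the notch centre along the rails), at rest, the keeper is turned past 1.7 rad (stop 1.92), and the bottle and beaker stand upright on the board (all of step 2 and angle between each of amber_bottle, carried_beaker's own z axis and vertical below 0.12 rad and linear speed of board below 0.02 m/s and z of amber_bottle in the frame of board between 0.005 and 0.02 m and z of carried_beaker in the frame of board between 0.005 and 0.02 m); the robot touches nothing.
It fails at once if the board is lifted off its rails or tipped (z of board in the frame of dock above 0.046 m or angle between board's own z axis and vertical above 0.15 rad).
It fails at once if the board is forced (more than 50 N) (contact force between the arm and board above 50 N).
It fails at once if the board is forced (more than 50 N) (contact force between the fingers and board above 50 N).
It fails at once if the bottle or beaker is touched by the robot, lifted or tipped (contact force between any of the arm, the fingers and amber_bottle above 0.5 N or contact force between any of the arm, the fingers and carried_beaker above 0.5 N or angle between any of amber_bottle, carried_beaker's own z axis and vertical above 0.3 rad or z of any of amber_bottle, carried_beaker in the frame of board above 0.03 m).
It fails at once if a bystander is moved more than 20 mm (distance of any of tape_ring, dish, lab_timer, rubber_stopper, small_box from where it was at the start of the episode above 0.02 m).
It also fails if it takes over 48 s, if anything falls off the work surface, if the arm or the gripper's body presses on something with over 40 N, if the wrist force passes 120 N, or if a joint passes its speed limit or range.

## Working session

There is one attempt and no reset: what is moved stays moved. The work goes in short steps, each a Python script; the robot and the scene stay as the last script left them, time stands still between calls to the robot, and variables do not carry over. Pictures are saved under pics/ and viewed, at most 10 in all, crops included, and the job is handed in when it is done.

```bash
mkdir -p pics; ls; python3 - <<'E'
from station import *
import cv2,numpy as np
for c in("top","side"):
    p,d=viewer.read_camera(c); cv2.imwrite(f"pics/{c}0.png",p[:,:,::-1]); np.save(f"pics/{c}0.npy",d)
    i=viewer.camera_info(c); print(c,i)
    for n in("dock","notch_centre","board","keeper_pivot","keeper_tip","amber_bottle","carried_beaker"):
        for f in((tip_of,) if n in("notch_centre",) else (search_frame,tip_of)):
            try: print(f.__name__,n,[(np.round(r["at"],3).tolist(),round(r["score"],2)) for r in f(c,n)])
            except Exception as e: print(n,e)
print(env.sense()["t"])
E
```

```text
pics
top {'intrinsics': array([[405.33609343,   0.        , 313.85900987],
       [  0.        , 405.33609343, 201.36583425],
       [  0.        ,   0.        ,   1.        ]]), 'dist_coeffs': array([0.00999737, 0.        , 0.        , 0.        , 0.        ]), 'eye': array([ 0.43853517, -0.092895  ,  1.06057602]), 'rotation': array([[-8.93815142e-04,  9.88926928e-01, -1.48400580e-01],
       [-9.99966268e-01, -2.09555042e-03, -7.94175636e-03],
       [-8.16479762e-03,  1.48388476e-01,  9.88895443e-01]])}
call dock [([0.574, -0.061, 0.028], 0.57)]
call dock []
call notch_centre []
call board [([0.518, 0.168, 0.015], 0.79), ([0.568, -0.084, 0.049], 0.76), ([0.712, -0.419, 0.009], 0.57)]
call board [([0.586, -0.086, 0.036], 0.9), ([0.522, 0.172, 0.006], 0.76), ([0.714, -0.421, 0.003], 0.64)]
call keeper_pivot [([0.514, -0.297, 0.016], 0.73), ([0.543, 0.011, 0.06], 0.66)]
call keeper_pivot [([0.574, 0.018, 0.05], 0.71)]
call keeper_tip [([0.543, 0.01, 0.058], 0.73)]
call keeper_tip [([0.496, 0.002, 0.05], 0.87)]
call amber_bottle [([0.602, -0.045, 0.11], 0.62)]
call amber_bottle [([0.6
[... 714 characters left out ...]
, 0.56)]
call notch_centre [([0.646, -0.069, 0.03], 0.8)]
call board [([0.563, -0.063, 0.049], 0.95), ([0.71, -0.409, 0.013], 0.76), ([0.522, 0.174, 0.014], 0.62)]
call board [([0.714, -0.42, 0.007], 0.95), ([0.52, 0.17, 0.004], 0.88), ([0.586, -0.09, 0.04], 0.71)]
call keeper_pivot [([0.541, 0.017, 0.06], 0.57)]
call keeper_pivot [([0.577, 0.014, 0.05], 0.81)]
call keeper_tip [([0.536, 0.015, 0.06], 0.9)]
call keeper_tip [([0.487, -0.001, 0.055], 0.78)]
call amber_bottle [([0.608, -0.027, 0.095], 0.97), ([0.513, -0.291, 0.015], 0.74)]
call amber_bottle [([0.611, -0.041, 0.05], 0.62)]
call carried_beaker [([0.544, 0.014, 0.056], 0.19)]
call carried_beaker [([0.635, -0.114, 0.046], 0.92)]
1.4
```

View pics/top0.png

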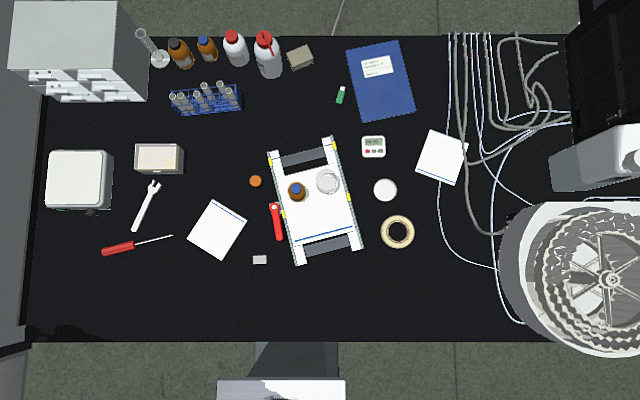

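View pics/side0.png

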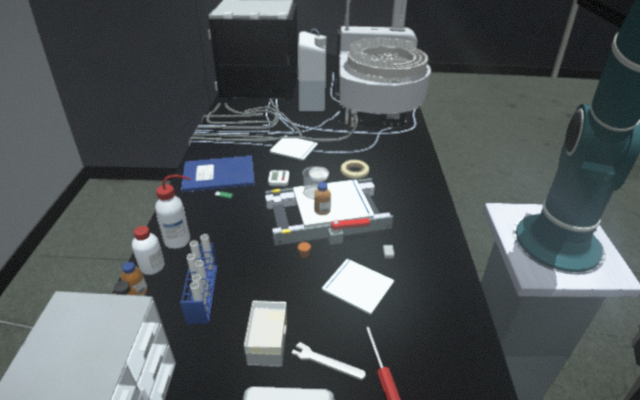

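The top picture shows three look-alike boards: bare ones at (217,230) and (440,158), and the loaded one in the dock at (322,210), which carries the bottle (297,190) and beaker (328,181). The keeper is at (277,222), and the blue stripe is the near edge, at about (325,233). I choose the loaded board. The side picture agrees, with the board at (335,203) and the keeper at (350,223). Next I fit the dock and check the choice in a close crop.

```bash
cat > h.py <<'E'
from station import *
import cv2,numpy as np
def cloud(c,d):
    i=viewer.camera_info(c);K=i["intrinsics"];v,u=np.mgrid[:400,:640]
    q=cv2.undistortPoints(np.stack([u,v],-1).reshape(-1,1,2).astype(float),K,i["dist_coeffs"]).reshape(400,640,2)
    return np.stack([q[...,0]*d,-q[...,1]*d,-d],-1)@i["rotation"].T+i["eye"]
def ray(c,u,v,z):
    "world point at height z on the pixel's ray"
    i=viewer.camera_info(c);q=cv2.undistortPoints(np.array([[[u,v]]],float),i["intrinsics"],i["dist_coeffs"])[0,0]
    r=i["rotation"]@[q[0],-q[1],-1];return i["eye"]+r*(z-i["eye"][2])/r[2]
def proj(c,P):
    i=viewer.camera_info(c);p=(np.atleast_2d(P)-i["eye"])@i["rotation"]*[1,-1,-1]
    return cv2.projectPoints(p,np.zeros(3),np.zeros(3),i["intrinsics"],i["dist_coeffs"])[0][:,0]
E
python3 - <<'E'
from h import *
p=cv2.imread("pics/top0.png");d=np.load("pics/top0.npy");P=cloud("top",d)
hsv=cv2.cvtColor(p,cv2.COLOR_BGR2HSV)
roi=np.zeros((400,640),bool);roi[128:270,260:368]=1
h=P[...,2]
print("bench z",np.median(h[270:300,300:340]))
m=roi&(h>.026)&(h<.046)
for nm,lo,hi in(("wall",.034,.046),("all",.02,.07)):
    s=P[roi&(h>lo)&(h<hi)];r=cv2.minAreaRect(s[:,:2].astype(np.float32)*1000);print(nm,len(s),r)
red=((hsv[...,0]<6)|(hsv[...,0]>174))&(hsv[...,1]>150)&(hsv[...,2]>100)&roi&(np.mgrid[:400,:640][1]<290)
s=P[red];r=cv2.minAreaRect(s[:,:2].astype(np.float32)*1000);print("red",len(s),r,np.median(s[:,2]),cv2.boxPoints(r))
blue=(abs(hsv[...,0].astype(int)-108)<12)&(hsv[...,1]>100)&roi&(np.mgrid[:400,:640][0]>215)
s=P[blue];print("blue",len(s),np.median(s,0));r=cv2.minAreaRect(s[:,:2].astype(np.float32)*1000);print(r,cv2.boxPoints(r))
cv2.imwrite("pics/c.png",cv2.resize(p[125:275,245:380],None,fx=4,fy=4,interpolation=cv2.INTER_CUBIC)[:600])
E
```

```text
bench z -0.0002956844045447493
wall 1182 ((597.7168579101562, -79.76055908203125), (304.58807373046875, 186.31353759765625), 14.680298805236816)
all 5793 ((604.3236083984375, -105.18943786621094), (305.0050048828125, 291.98162841796875), 14.65672779083252)
red 273 ((504.41180419921875, -16.288970947265625), (195.47743225097656, 51.199832916259766), 34.62913131713867) 0.057701564289024176 [[409.44028  -50.765358]
 [438.53522  -92.89501 ]
 [599.3833    18.187416]
 [570.2884    60.31707 ]]
blue 101 [ 0.51065871 -0.08754143  0.04754627]
((481.00665283203125, -63.87372589111328), (209.9152069091797, 128.13145446777344), 81.0269775390625) [[ 401.3548   -157.55457 ]
 [ 527.91815  -177.53915 ]
 [ 560.6585     29.807114]
 [ 434.09515    49.791702]]
```

View pics/c.png

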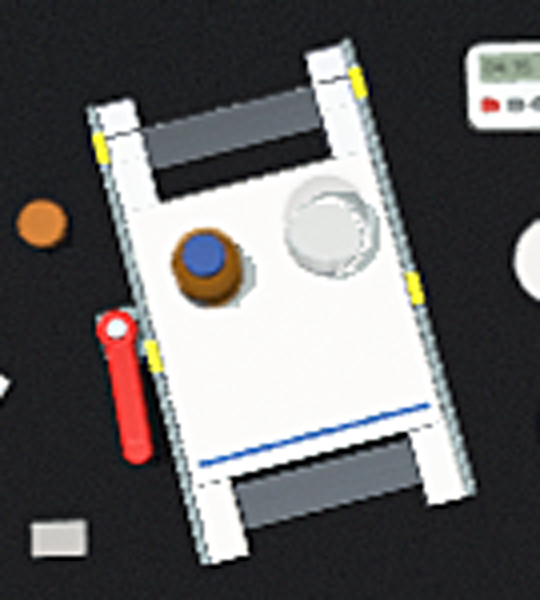

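The crop shows the loaded, full-size board with its blue stripe at crop (315,435), the yellow-marked walls, and the red keeper with its pivot at (117,327) and tip at (138,455). The wall corners are at (89,107), (350,40), (475,492) and (203,564). I fit the poses from these.

```bash
python3 - <<'E'
from h import *
f=lambda x,y,z,c="top":ray(c,245+(x-1.5)/4,125+(y-1.5)/4,z)
C=np.array([f(89,107,.04),f(350,40,.04),f(475,492,.04),f(203,564,.04)])[:,:2]
M=np.array([[150,88.5],[150,-88.5],[-155,-88.5],[-155,88.5]])/1000  # dock outer corners
print(C, "len",np.linalg.norm(C[0]-C[3]),np.linalg.norm(C[1]-C[2]),"w",np.linalg.norm(C[0]-C[1]))
mc,mm=C.mean(0),M.mean(0);U,S,V=np.linalg.svd((M-mm).T@(C-mc));R=(U@V).T
o=mc-R@mm;yaw=np.arctan2(R[1,0],R[0,0]);print("dock",o,np.degrees(yaw),"res mm",((M@R.T+o)-C)*1000)
np.savez("pose.npz",R=R,o=o,yaw=yaw)
D=lambda P:(np.asarray(P)[:2]-o)@R
print("notch",R@[.05,0]+o,"pivot",R@[0,.103]+o)
# yellow marks, keeper, near edge in dock frame
print("pivot meas",D(f(117,327,.0585)),"tip",D(f(138,460,.0585)),"near edge",D(f(200,482,.048)),D(f(435,430,.048)),"far edge",D(f(140,212,.048)),D(f(335,155,.048)))
for n,P in(("board side",[.586,-.09]),("board top",[.586,-.086]),("notch side",[.646,-.069]),("piv side",[.577,.014]),("piv top",[.574,.018]),("tip s",[.487,-.001]),("tip t",[.496,.002])):print(n,D(P))
# side-view check: overlay dock outline, pivot
p=cv2.imread("pics/side0.png")
L=[[*(R@[a,b]+o),z] for a,b,z in((.15,.0885,.04),(.15,-.0885,.04),(-.155,-.0885,.04),(-.155,.0885,.04),(0,.103,.0585),(.12,.0885,.04),(-.02,.0885,.04))]
q=proj("side",L)
for w in q: cv2.circle(p,tuple(np.round(w*16).astype(int).tolist()),8,(0,255,0),-1,shift=4)
cv2.imwrite("pics/s1.png",cv2.resize(p[165:260,250:405],None,fx=5,fy=5,interpolation=cv2.INTER_CUBIC))
E
```

```text
[[ 0.72317281  0.03715391]
 [ 0.76765523 -0.13251099]
 [ 0.47448077 -0.20839271]
 [ 0.43017157 -0.03857914]] len 0.302630499916499 0.30283543727738543 w 0.17539915607676534
dock [ 0.60129002 -0.08495455] 14.540979974804275 res mm [[ 1.09254678  1.21759194]
 [ 1.04993864 -0.44789986]
 [-1.00593207 -1.14325974]
 [-1.13655335  0.37356766]]
notch [ 0.64968843 -0.07240093] pivot [0.57542956 0.01474619]
pivot meas [0.00108044 0.10299465] tip [-0.08260817  0.11013086] near edge [-0.10477729  0.07688649] [-0.11047805 -0.07294766] far edge [0.07093606 0.07193333] [ 0.07539921 -0.0578596 ]
board side [-0.01606702 -0.00104494]
board top [-0.01506274  0.00282694]
notch side [0.04728359 0.00421805]
piv side [0.00133279 0.10188342]
piv top [-0.00056683  0.10650851]
tip s [-0.08955044  0.10996041]
tip t [-0.08008551  0.11060466]
```

View pics/s1.png

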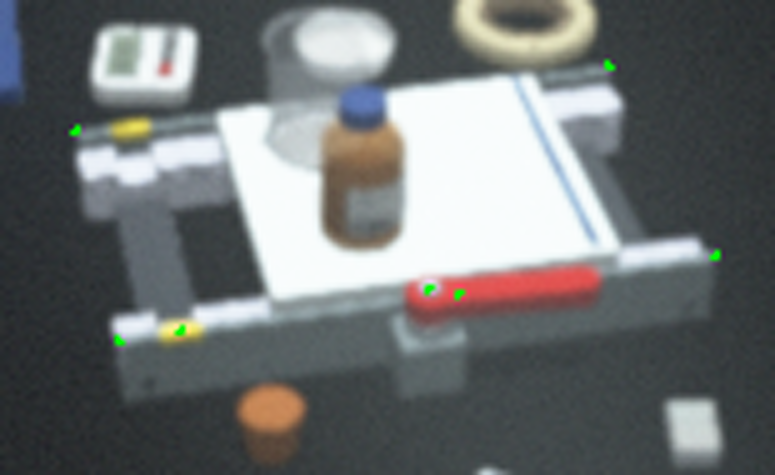

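The side overlay agrees with the image to 1–2 mm: wall corners, the yellow mark at (180,330), and the pivot at (430,288). The board is about 67 mm short and the keeper is at about 0.27. I move in and make contact.

```bash
cat >> h.py <<'E'
z_=np.load("pose.npz");R,o=z_["R"],z_["o"]
F=np.column_stack([[*R[:,0],0],[*-R[:,1],0],[0,0,-1.]])
W=lambda x,y,z:np.array([*(R@[x,y]+o),z])       # dock -> world
def st():
    "TCP in dock frame, wrist force along dock axes"
    s=env.sense();return s["t"],(s["ee_pos"][:2]-o)@R,s["ee_pos"][2],np.array([*(np.array(s["wrist_force"][:2])@R),s["wrist_force"][2]])
def show(*a):t,p,z,f=st();print(*a,f"t={t:.2f}",np.round(p,4),round(float(z),4),"F",np.round(f,1))
E
python3 - <<'E'
from h import *
for s in(1,-1):print(solver.inverse_kinematics(W(-.145,0,.25),F*[s,s,1]))
effector.grasp(5)
env.reach(W(-.145,0,.22),F);show("above")
env.movel(W(-.145,0,.022),rate=.15);show("down")
x=-.145
env.movel(W(-.125,0,.022),rate=.1);show()
x=-.125
f0=st()[3]
while x<-.095:
    x+=.002;env.movel(W(x,0,.022),rate=.03)
    t,p,z,f=st()
    if abs(f-f0)[0]>1.5:break
show("contact?",x)
E
```

```text
[-0.74311996  0.12673571  1.03128194  1.99148971 -0.12275528  1.08785198
 -0.97517057]
[-0.54326917  0.10592055  0.79896978  1.98392656 -0.08577477  1.08517221
  2.11758891]
above t=5.47 [-0.1444  0.0007] 0.2199 F [0.2 0.7 0.2]
down t=6.94 [-0.1445 -0.0003] 0.0226 F [0.1 0.  0.5]
t=7.29 [-1.245e-01  1.000e-04] 0.0223 F [ 0.2  0.7 -0.3]
contact? -0.11499999999999999 t=8.54 [-1.157e-01  1.000e-04] 0.0219 F [-2.7  0.4  2.3]
```

```bash
python3 - <<'E'
from h import *
x=-.115
for x in np.arange(-.105,-.064,.01):
    env.movel(W(x,0,.022),rate=.03);show(round(x,3))
while x<-.044:
    x+=.0015;env.movel(W(x,0,.022),rate=.02);show(round(x,4))
    if st()[3][0]<-18:break
    if x>-.058 and st()[3][0]>-.8:break
p,d=viewer.read_camera("top");P=cloud("top",d)
# board top height at a bare spot on it (dock x -0.02..0, centre strip)
D=(P[...,:2]-o)@R;m=(abs(D[...,0]-.02)<.015)&(abs(D[...,1])<.02);h=P[...,2][m];print("board top z",np.percentile(h,[5,25,50,75,95]).round(4))
cv2.imwrite("pics/t2.png",cv2.resize(p[125:275,245:380,::-1],None,fx=4,fy=4,interpolation=cv2.INTER_CUBIC))
E
```

```text
-0.105 t=9.03 [-0.104 -0.   ] 0.0221 F [-0.7  0.4 -0.3]
-0.095 t=9.51 [-0.0947 -0.0001] 0.022 F [-2.5  1.   1.5]
-0.085 t=9.99 [-0.0845  0.    ] 0.022 F [-1.7 -0.3  0.8]
-0.075 t=10.47 [-0.0744  0.    ] 0.022 F [-1.1 -0.4  1.3]
-0.065 t=10.96 [-0.0643 -0.    ] 0.022 F [-1.6  0.2  0.7]
-0.0635 t=11.21 [-0.0636  0.0001] 0.022 F [-3.2 -0.5  1.2]
-0.062 t=11.46 [-0.0622 -0.    ] 0.022 F [-3.6  0.1  1.7]
-0.0605 t=11.71 [-0.0603 -0.    ] 0.022 F [-2.5  0.8  1.5]
-0.059 t=11.96 [-0.0587 -0.    ] 0.022 F [-2.1 -1.2  1.4]
-0.0575 t=12.21 [-0.0572 -0.    ] 0.022 F [-3.2 -0.2  0.6]
-0.056 t=12.46 [-0.0557 -0.    ] 0.022 F [-2.1 -0.8  0.4]
-0.0545 t=12.71 [-0.0532  0.0001] 0.0222 F [-0.2 -0.6 -0.3]Traceback (most recent call last):
  File "<stdin>", line 11, in <module>
    return _quantile_unchecked(
        a, q, axis, out, overwrite_input, method, keepdims, weights)
    return _ureduce(a,
                    func=_quantile_ureduce_func,
    ...<5 lines>...
                    overwrite_input=overwrite_input,
                    method=method)
    r = func(a, **kwargs)
    result = _quantile(arr,
                       quantiles=q,
    ...<2 lines>...
                       out=out,
                       weights=wgt)
    slices_having_nans = np.isnan(arr[-1, ...])
                                  ~~~^^^^^^^^^
IndexError: index -1 is out of bounds for axis 0 with size 0
```

```bash
python3 - <<'E'
from h import *
show()
p,d=viewer.read_camera("side");P=cloud("side",d)
D=(P[...,:2]-o)@R;
for nm,dd in(("now",d),("before",np.load("pics/side0.npy"))):
    P=cloud("side",dd);D=(P[...,:2]-o)@R
    m=(D[...,0]>-.08)&(D[...,0]<.13)&(abs(D[...,1])<.06)&(P[...,2]>.025)&(P[...,2]<.055);h=P[...,2][m];print(nm,len(h),np.histogram(h,bins=np.arange(.03,.056,.002)))
print([(r["at"],r["score"],(np.array(r["at"])[:2]-o)@R) for r in tip_of("side","board")][:3])
cv2.imwrite("pics/s2.png",cv2.resize(p[150:270,240:410,::-1],None,fx=4.5,fy=4.5,interpolation=cv2.INTER_CUBIC))
E
```

```text
t=12.76 [-0.0534  0.0001] 0.0222 F [0.3 0.  0.2]
now 1276 (array([  3,   0,   0,   0,   1,  39, 242, 452, 391, 105,  16,  16]), array([0.03 , 0.032, 0.034, 0.036, 0.038, 0.04 , 0.042, 0.044, 0.046,
       0.048, 0.05 , 0.052, 0.054]))
before 1142 (array([  7,   2,   0,   0,   1,   9,   4,  59, 421, 498, 103,   9]), array([0.03 , 0.032, 0.034, 0.036, 0.038, 0.04 , 0.042, 0.044, 0.046,
       0.048, 0.05 , 0.052, 0.054]))
[([0.7146, -0.4181, 0.0055], 0.61, array([ 0.02603685, -0.35092325])), ([0.5245, 0.1732, 0.0035], 0.59, array([-0.00951482,  0.26916528])), ([0.6449, -0.0746, 0.0362], 0.55, array([ 0.04481282, -0.00092639]))]
```

View pics/s2.png

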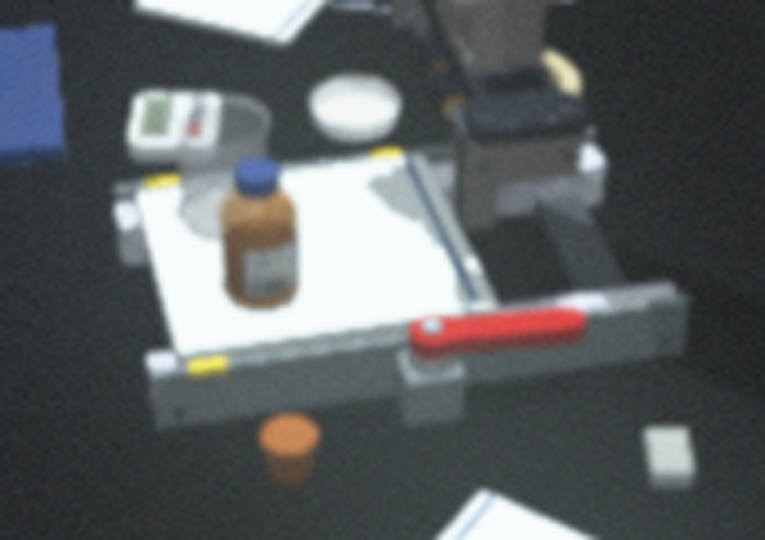

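The picture shows the board close to home: its far-left corner is at (175,355), next to the notch mark (208,366). The mean height fell only about 3 mm, so it may be tilted with one pair of feet down. I map the tilt.

```bash
python3 - <<'E'
from h import *
env.pause(.1);ds=[viewer.read_camera("side")[1] for _ in range(3)];d=np.median(ds,0)
for nm,dd,x0 in(("now",d,.05),("before",np.load("pics/side0.npy"),-.017)):
    P=cloud("side",dd);D=(P[...,:2]-o)@R
    m=(D[...,0]>x0-.07)&(D[...,0]<x0+.08)&(abs(D[...,1])<.065)&(P[...,2]>.03)&(P[...,2]<.054)
    X=np.column_stack([np.ones(m.sum()),D[m][:,0]-x0,D[m][:,1]]);c=np.linalg.lstsq(X,P[...,2][m],rcond=None)[0];print(nm,"z0,dz/dx,dz/dy",c.round(4))
    for b in np.arange(-.07,.08,.03):
        k=m&(abs(D[...,0]-x0-b)<.015);print(round(b,2),[np.median(P[...,2][k&(abs(D[...,1]-y)<.02)]).round(4) for y in(-.045,0,.045)])
    w=(abs(abs(D[...,0]))<.14)&(abs(D[...,1]-.0855)<.0025)&(P[...,2]>.036)&(P[...,2]<.048);print("left wall top",np.median(P[...,2][w]))
show()
E
```

```text
now z0,dz/dx,dz/dy [0.0454 0.0029 0.0413]
-0.07 [np.float64(0.0435), np.float64(0.0452), np.float64(0.047)]
-0.04 [np.float64(0.0434), np.float64(0.0451), np.float64(0.0471)]
-0.01 [np.float64(0.0434), np.float64(0.045), np.float64(0.0472)]
0.02 [np.float64(nan), np.float64(nan), np.float64(0.0479)]
0.05 [np.float64(0.0446), np.float64(0.0455), np.float64(0.0474)]
0.08 [np.float64(0.043), np.float64(0.0447), np.float64(0.0469)]
left wall top 0.042527479344749985
before z0,dz/dx,dz/dy [0.0483 0.003  0.001 ]
-0.07 [np.float64(0.0483), np.float64(0.0481), np.float64(0.0478)]
-0.04 [np.float64(0.0481), np.float64(0.0481), np.float64(0.0481)]
-0.01 [np.float64(0.0483), np.float64(0.0483), np.float64(0.0483)]
0.02 [np.float64(nan), np.float64(0.0472), np.float64(0.0486)]
0.05 [np.float64(0.0478), np.float64(0.0486), np.float64(0.0483)]
0.08 [np.float64(0.0484), np.float64(0.0483), np.float64(0.0483)]
left wall top 0.04213929336413452
t=13.11 [-0.0544 -0.    ] 0.022 F [-0.4 -0.   0.4]
  return _methods._mean(a, axis=axis, dtype=dtype,
  ret = ret.dtype.type(ret / rcount)
```

The right feet have dropped but the left ones lag, with the left edge about 6 mm high. I back off and push gently on the left part of the near edge.

```bash
python3 - <<'E'
from h import *
def tilt():
    d=viewer.read_camera("side")[1];P=cloud("side",d);D=(P[...,:2]-o)@R
    m=(D[...,0]>-.02)&(D[...,0]<.13)&(abs(D[...,1])<.065)&(P[...,2]>.03)&(P[...,2]<.054)
    return np.linalg.lstsq(np.column_stack([np.ones(m.sum()),D[m][:,0]-.05,D[m][:,1]]),P[...,2][m],rcond=None)[0]
env.movel(W(-.062,0,.022),rate=.06)
env.movel(W(-.062,.036,.022),rate=.1);show()
env.movel(W(-.057,.036,.022),rate=.05)
x=-.057
while x<-.044:
    x+=.001;env.movel(W(x,.036,.022),rate=.02);c=tilt();show(round(x,4),c.round(4))
    if st()[3][0]<-18 or (c[0]<.0435 and abs(c[2])<.015):break
E
```

```text
t=13.89 [-0.0617  0.036 ] 0.0221 F [0.1 0.4 1.2]
-0.056 [0.0454 0.0038 0.0396] t=14.44 [-0.0561  0.0358] 0.022 F [ 0.7  0.3 -0.5]
-0.055 [0.0454 0.0035 0.0407] t=14.74 [-0.055  0.036] 0.022 F [0.5 0.5 0.5]
-0.054 [0.0454 0.0023 0.0398] t=15.04 [-0.0544  0.036 ] 0.0219 F [-2.2  0.2  0.5]
-0.053 [0.0452 0.0034 0.0398] t=15.34 [-0.0536  0.0362] 0.0218 F [-2.9  0.9  0.1]
-0.052 [0.0425 0.0072 0.0054] t=15.64 [-0.051   0.0358] 0.0223 F [-0.3 -0.3  0.5]
```

The board is level and down. I withdraw, then sweep the keeper round.

```bash
python3 - <<'E'
from h import *
def K(q,gap,r=.058,z=.048):
    a=np.pi-.35+q;t=np.array([np.cos(a),np.sin(a)]);n=np.array([t[1],-t[0]])
    p=np.array([0,.103])+r*t+(.009+.010*abs(n[0])+.018*abs(n[1])+gap)*n
    return W(*p,z)
env.movel(W(-.075,.036,.022),rate=.1);env.movel(W(-.075,.036,.13),rate=.25);show("up")
print(solver.inverse_kinematics(K(.26,.02),F),solver.inverse_kinematics(K(1.92,0),F))
env.movel(K(.26,.02,z=.13),rate=.25);env.movel(K(.26,.02),rate=.15);show("down")
for q in np.arange(.26,1.84,.1):
    env.movel(K(q,0),rate=.06);t,p,z,f=st()
    print(round(q,2),f"{t:.1f}",np.round(f,1))
    if np.linalg.norm(f)>15:print("stop");break
E
```

```text
up t=16.61 [-0.0746  0.0366] 0.13 F [ 0.3  0.5 -0.1]
[-0.75652552  0.53908261  0.74513216  2.07795461 -0.55066095  0.72781201
 -0.97401558] [-0.53326668  0.62877134  0.74078435  1.93328093 -0.58269019  0.80571066
 -0.78525279]
down t=17.94 [-0.0532  0.1547] 0.0484 F [-0.   0.1  1. ]
0.26 18.4 [0.5 1.3 0.7]
0.36 18.7 [ 0.4  0.9 -1.2]
0.46 18.9 [-0.1 -0.8 -0.3]
0.56 19.2 [0.7 0.3 0.1]
0.66 19.4 [ 0.   0.7 -0.6]
0.76 19.7 [-0.2  0.3 -0.8]
0.86 19.9 [-0.1  0.4 -0.2]
0.96 20.2 [0.2 0.  0. ]
1.06 20.5 [-0.3  0.9  0.3]
1.16 20.7 [0.2 0.6 0.2]
1.26 21.0 [0.1 0.6 0.7]
1.36 21.3 [-0.6 -0.3 -0.2]
1.46 21.6 [-0.5 -0.   0.6]
1.56 21.8 [ 0.6 -1.2 -0. ]
1.66 22.1 [ 0.3 -0.6  1. ]
1.76 22.4 [ 0.2 -0.2  0.1]
```

```bash
python3 - <<'E'
from h import *
r=.058
x=st()[1][0];y=.103-r
x0=x
while x<-.008:
    x+=.0015;env.movel(W(x,y,.048),rate=.03);f=st()[3]
    if f[0]<-4:break
show("end",x0)
env.movel(W(x-.03,y,.048),rate=.08);env.movel(W(x-.03,y,.15),rate=.25);env.movel(W(-.2,.1,.25),rate=.3);show()
for c in("top","side"):
    p,d=viewer.read_camera(c)
    if c=="top":
        cv2.imwrite("pics/t3.png",cv2.resize(p[125:275,245:380,::-1],None,fx=4,fy=4,interpolation=cv2.INTER_CUBIC))
    else: cv2.imwrite("pics/s3.png",cv2.resize(p[150:270,240:410,::-1],None,fx=4.5,fy=4.5,interpolation=cv2.INTER_CUBIC))
    print([((np.array(r["at"])[:2]-o)@R,r["score"]) for r in tip_of(c,"keeper_tip")+tip_of(c,"board")])
P=cloud("side",d);D=(P[...,:2]-o)@R
for y in(-.06,-.04,0,.04):print(y,np.median(P[...,2][(D[...,0]>-.03)&(D[...,0]<.13)&(abs(D[...,1]-y)<.01)&(P[...,2]>.036)&(P[...,2]<.05)]))
E
```

```text
end -0.030383756130048293 t=26.18 [-0.0078  0.045 ] 0.048 F [ 0.3 -0.5  0.4]
t=28.23 [-0.1999  0.0998] 0.2495 F [ 0.4  0.8 -0.2]
[(array([-0.0805946,  0.1106334]), 0.64), (array([0.04907583, 0.00117045]), 0.78), (array([ 0.02395027, -0.35100189]), 0.64), (array([-0.01296019,  0.26902585]), 0.56)]
[(array([-0.08773641,  0.10938658]), 0.59), (array([0.04770284, 0.00224975]), 0.82), (array([-0.01336554,  0.2670648 ]), 0.65), (array([ 0.02802995, -0.35319648]), 0.61)]
-0.06 0.04232261996743636
-0.04 0.0421313291263159
0 0.042201826320483304
0.04 0.04231138667449308
```

View pics/s3.png

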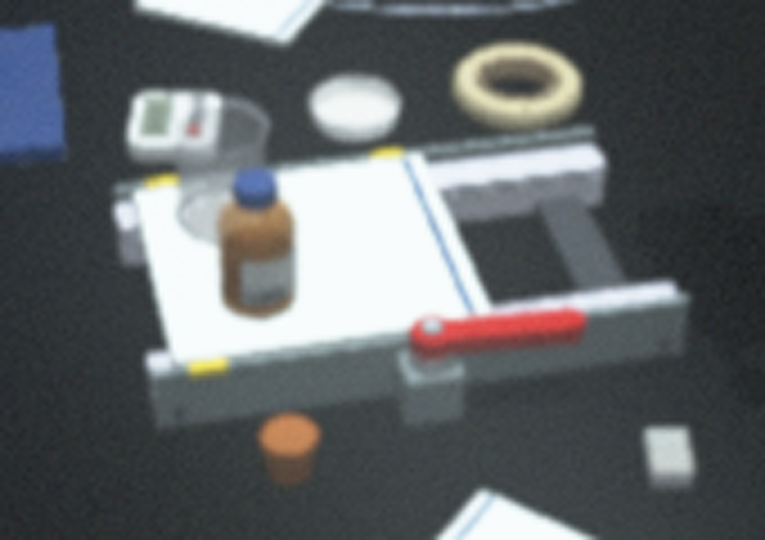

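View pics/t3.png

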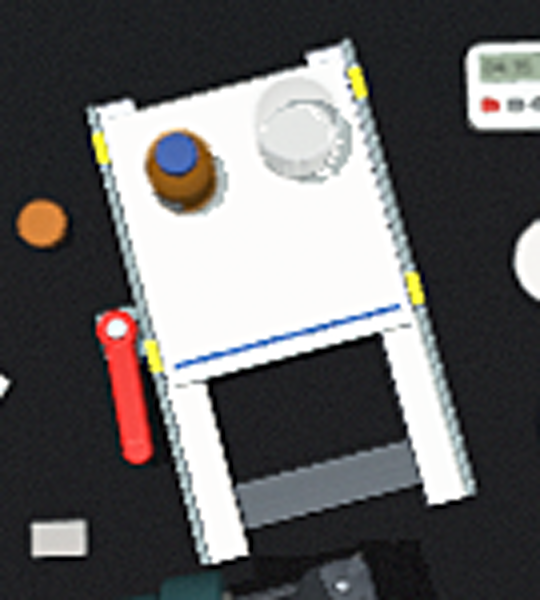

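The board is seated, flat at z = 42 with the bottle and beaker upright, but the keeper at (125,400) in the top crop has not moved. My finger must have passed it. I check the gripper's state and the tip's position in the image.

```bash
python3 - <<'E'
from h import *
s=env.sense();print(s["gripper_width"],s["grasp_force"],s["t"])
print("tip in s2 crop px",[(proj("side",W(-.0534,0,z))[0]-[240,150])*4.5 for z in(.022,.042)])
print("tip in s2 crop px edges",[(proj("side",W(-.0534+dx,.0+dy,.022))[0]-[240,150])*4.5 for dx in(-.01,.01) for dy in(-.018,.018)])
# approach again and look
def K(q,gap,r=.058,z=.048):
    a=np.pi-.35+q;t=np.array([np.cos(a),np.sin(a)]);n=np.array([t[1],-t[0]])
    return W(*(np.array([0,.103])+r*t+(.009+.010*abs(n[0])+.018*abs(n[1])+gap)*n),z)
env.movel(K(.26,.02,z=.13),rate=.25);env.movel(K(.26,.008),rate=.15);show()
p,d=viewer.read_camera("side");np.save("pics/s4.npy",d)
q=proj("side",env.sense()["ee_pos"])[0];print("tcp px crop",(q-[240,150])*4.5)
cv2.imwrite("pics/s4.png",cv2.resize(p[150:270,240:410,::-1],None,fx=4.5,fy=4.5,interpolation=cv2.INTER_CUBIC))
E
```

```text
0.00035253119889941723 0.0 28.525
tip in s2 crop px [array([470.97842359, 250.75401443]), array([472.42873056, 224.01954726])]
tip in s2 crop px edges [array([479.12803598, 230.72315307]), array([495.33981214, 266.93337193]), array([447.10686083, 234.90113341]), array([462.60451817, 271.32937897])]
t=30.17 [-0.054   0.1436] 0.0489 F [0.3 0.  1.4]
tcp px crop [544.59558717 373.01291208]
```

View pics/s4.png

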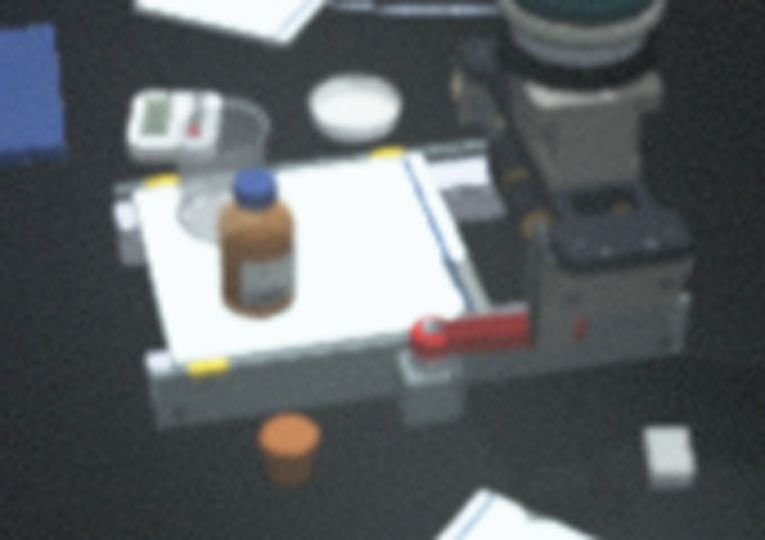

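```bash
python3 - <<'E'
from h import *
d=np.load("pics/s4.npy");P=cloud("side",d);D=(P[...,:2]-o)@R
# crop column profile at finger columns
for u in(550,570,590,620):
    c=int(240+u/4.5);print(u,[(int((v-150)*4.5),D[v,c].round(3).tolist(),round(float(P[v,c,2]),3)) for v in range(205,236,3)])
E
```

```text
550 [(247, [-0.023, 0.219], 0.196), (261, [-0.028, 0.205], 0.176), (274, [-0.044, 0.163], 0.133), (288, [-0.046, 0.16], 0.122), (301, [-0.023, 0.224], 0.168), (315, [-0.047, 0.161], 0.105), (328, [-0.048, 0.159], 0.094), (342, [-0.048, 0.161], 0.086), (355, [-0.075, 0.091], 0.013), (369, [-0.075, 0.093], 0.004), (382, [-0.073, 0.1], 0.0)]
570 [(247, [-0.027, 0.23], 0.204), (261, [-0.025, 0.237], 0.202), (274, [-0.026, 0.238], 0.194), (288, [-0.026, 0.238], 0.187), (301, [-0.03, 0.23], 0.172), (315, [-0.029, 0.233], 0.166), (328, [-0.059, 0.158], 0.091), (342, [-0.058, 0.161], 0.084), (355, [-0.085, 0.092], 0.012), (369, [-0.086, 0.093], 0.002), (382, [-0.083, 0.102], 0.0)]
590 [(247, [-0.037, 0.234], 0.205), (261, [-0.035, 0.24], 0.202), (274, [-0.036, 0.238], 0.192), (288, [-0.04, 0.231], 0.178), (301, [-0.04, 0.231], 0.171), (315, [-0.041, 0.231], 0.163), (328, [-0.098, 0.089], 0.027), (342, [-0.099, 0.09], 0.018), (355, [-0.1, 0.089], 0.007), (369, [-0.099, 0.093], -0.0), (382, [-0.096, 0.104], -0.0)]
620 [(247, [-0.05, 0.234], 0.203), (261, [-0.048, 0.239], 0.199), (274, [-0.05, 0.237], 0.19), (288, [-0.052, 0.234], 0.179), (301, [-0.054, 0.23], 0.168), (315, [-0.113, 0.09], 0.035), (328, [-0.113, 0.092], 0.027), (342, [-0.115, 0.091], 0.016), (355, [-0.115, 0.092], 0.006), (369, [-0.115, 0.096], -0.0), (382, [-0.111, 0.107], -0.0)]
```

Depth shows that the real tip ends about 17–19 mm above the nominal TCP height, with the tip tapered, so the finger passed over the keeper. The board push fits this too. I lower to TCP z = 0.031 beside the keeper, sweep part-way and check.

```bash
cat >> h.py <<'E'
def K(q,gap=0,r=.058,z=.031):
    a=np.pi-.35+q;t=np.array([np.cos(a),np.sin(a)]);n=np.array([t[1],-t[0]])
    return W(*(np.array([0,.103])+r*t+(.009+.009*abs(n[0])+.010*abs(n[1])+gap)*n),z)
E
python3 - <<'E'
from h import *
env.movel(K(.26,.015),rate=.15);show()
for q in np.arange(.26,.9,.16):env.movel(K(q),rate=.08);show(round(q,2))
p,d=viewer.read_camera("side");np.save("pics/s5.npy",d)
cv2.imwrite("pics/s5.png",cv2.resize(p[150:270,240:410,::-1],None,fx=4.5,fy=4.5,interpolation=cv2.INTER_CUBIC))
E
```

```text
t=30.48 [-0.0549  0.143 ] 0.0311 F [ 1.1 -0.6  0.6]
0.26 t=30.82 [-0.0559  0.1269] 0.0314 F [-0.8  0.1  0.3]
0.42 t=31.10 [-0.0595  0.1178] 0.0311 F [ 0.1 -0.   0.8]
0.58 t=31.36 [-0.0615  0.1093] 0.031 F [-0.5  0.8  0.6]
0.74 t=31.62 [-0.0621  0.1001] 0.031 F [-0.  -0.6  0.1]
```

View pics/s5.png

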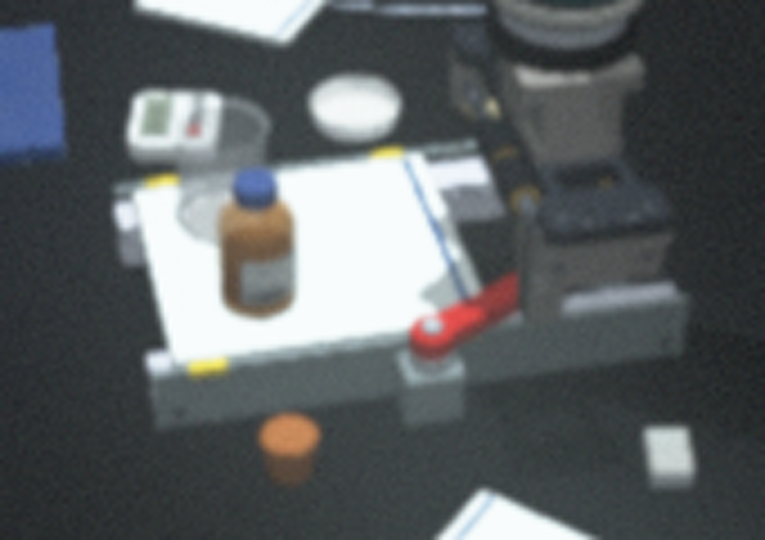

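The keeper is swinging: its bar now points to (515,285) with the fingertip on it. I continue to the stop, watching the force.

```bash
python3 - <<'E'
from h import *
for q in np.arange(.9,1.86,.14):
    env.movel(K(q),rate=.08);show(round(q,2))
    if np.linalg.norm(st()[3])>12:break
else:
    x=st()[1][0]
    while x<-.006 and st()[0]<41:
        x+=.0025;env.movel(W(x,.045,.031),rate=.05)
        if st()[3][0]<-3.5:break
    show("end",x)
env.movel(W(st()[1][0]-.03,.045,.031),rate=.12);env.movel(W(-.05,.045,.15),rate=.3);env.movel(W(-.2,.1,.25),rate=.3);show()
for c in("top","side"):
    p,d=viewer.read_camera(c)
    if c=="top":cv2.imwrite("pics/t6.png",cv2.resize(p[125:275,245:380,::-1],None,fx=4,fy=4,interpolation=cv2.INTER_CUBIC))
P=cloud("side",d);D=(P[...,:2]-o)@R
for y in(-.06,-.04,0,.04):print(y,np.median(P[...,2][(D[...,0]>-.03)&(D[...,0]<.13)&(abs(D[...,1]-y)<.01)&(P[...,2]>.036)&(P[...,2]<.05)]))
E
```

```text
0.9 t=31.94 [-0.0611  0.0909] 0.031 F [-0.2  0.5  0.2]
1.04 t=32.20 [-0.0589  0.0826] 0.031 F [-0.1 -0.   0.9]
1.18 t=32.46 [-0.0555  0.0745] 0.0311 F [-0.8 -0.2  0.4]
1.32 t=32.72 [-0.0507  0.0669] 0.0311 F [0.1 0.2 0.6]
1.46 t=32.98 [-0.0447  0.0599] 0.031 F [ 0.8 -0.4 -0.6]
1.6 t=33.25 [-0.0376  0.054 ] 0.031 F [-0.6  0.2 -0.2]
1.74 t=33.52 [-0.0295  0.0492] 0.031 F [0.5 0.5 0. ]
end -0.01696024510533692 t=34.77 [-0.0195  0.0449] 0.0306 F [-7.5  0.1  4.9]
t=36.64 [-0.1999  0.0999] 0.2495 F [ 0.  -0.4 -0.1]
-0.06 0.04219920208494521
-0.04 0.042156035272065795
0 0.04221286275654074
0.04 0.04229314118697303
```

View pics/t6.png

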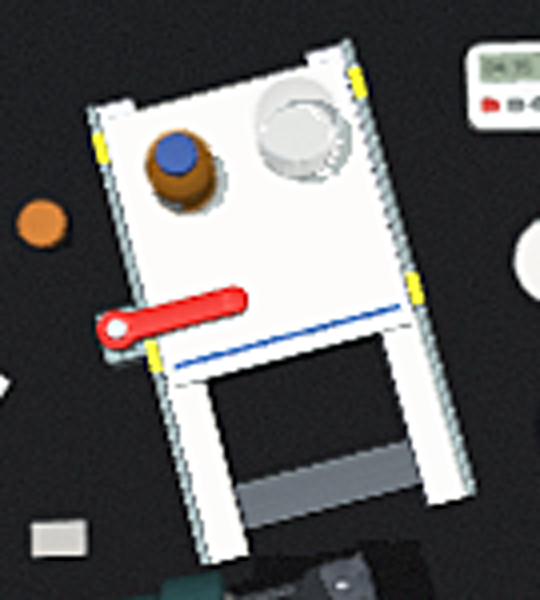

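The keeper lies square across the board, pivot at (117,328) and tip at (240,298), parallel to the blue stripe. The board is flat at 42 mm, the bottle and beaker are upright, and the arm is clear. I hand in.

```bash
python3 -c "
from station import *
print(workorder.finish_job())"
```

```text
the job is handed in; nothing more can be done
None
```

The job is handed in: the last pictures show the board down in the notches, the keeper square across it at its stop, the bottle and beaker upright, and the arm clear; no verdict came back.

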